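Stock the pantry's slotted tea-tin rack in order

ROBOT

A 6-joint arm with a two-finger parallel gripper is mounted at the origin on the work surface. World frame = base frame: x ahead of the robot, y to its left, z up, the work surface at z = 0. Lengths are in m, angles in rad, forces in N, time in s.
With the tool pointing down it reaches from about 0.275 to 0.75 m from the base axis. Payload 10.2 kg.
Tool frame: the origin (TCP) lies at the very end of the fingers, on their centre line; the grasp point (between the pads) lies 19 mm behind it; z points along the fingers, y is the line along which they close (so a half turn about z gives the same grasp; the last joint's range is limited). The gripper opens to 88 mm and grips with 3 to 60 N. Pads are 18 mm wide; open, the fingers measure 123 mm over their backs; the gripper's body (75 mm by 187 mm) begins 45 mm behind the grasp point.
Start: joints at [-1.57, 0.313, 1.498, -0, 1.331, -0.223], TCP at [0.117, -0.512, 0.239] pointing down, gripper open.
Joint ranges: [-2.94, 2.94], [-0.97, 2.17], [0.19, 2.56], [-1.23, 4.37], [0.02, 3.11], [-2.88, 2.88]. Speed limits (rad/s): [2.39, 2.39, 3.01, 3.14, 3.14, 3.14].

INTERFACE

Orientations are given as a unit quaternion [w, x, y, z].
In Python, from cell import readout, vision, bot, models gives the robot as it stands.
- The arm moves only by the shell command python3 -m crank 'ROWS' [FORCE]. ROWS is JSON, one flat list of numbers, 5 for each row, row after row: the shift along the tool's x, y, z in mm, then the turn about the tool's z in degrees, then the gripper's target within -1 to 1 (fully open at 1, half-way at 0, shut at -1). In form: [x, y, z, turn, claw, x, y, z, turn, claw, ...]. A call has 1 to 10 rows; each row shifts and turns the commanded pose from where the row before left it, along the tool's axes as they then stand; what a row does not reach is not made up. A row lasts 1/8 s, in which the tool goes at most 62.5 mm and 10.7 degrees, less where a joint would pass 70% of its speed; a pose out of reach is approached as far as the arm can. A call is refused whole if a number of a shift passes 62.5 or a number of a turn 10.7, either way. A call with a gripper value outside its range is refused whole. The fingers move at their own pace and stop on an object; FORCE is the grip in N (left out, the last holds). Time passes only in rows, so rows that do not move let the fingers close. It gives the time, the measured TCP pose, the force, the opening and the grip force at its end, in the units of the state.
- readout.get_state(): the state, without advancing time (a new reading comes with each control period).
- vision.get_image(name): name is "scene" or "top" or "wrist"; returns a dict with "pixels" (384x512x3 uint8, red, green, blue), "range_z" (384x512 float32, m along the optical axis (not along the pixel's ray), 0 where there is no reading), "intrinsics" (3x3 intrinsics, pixels), "dist_coeffs" ([k1, k2, p1, p2, k3] as OpenCV has them; the pictures are not rectified), "R" (3x3) and "t" (3): a world point X has camera coordinates R X + t. Camera axes: x right, y down, z forward; pixel columns grow to the right and rows downward; lengths in m; the calibration is good to about 2 mm. A picture is of the moment at which its call begins.
- bot.close_job(): hands the job in; it is judged then, once.
Trained networks look in a picture, given as the dict that the camera call returned (one of the last four; its "shot" number tells which), for a name from the list of things; names that differ only in an ending like _2 or _b are one class to them, and where a whole thing is asked for, a point or a joint stands for the part that bears it (a point fixed in the world has none). Each returns a list of dicts, best first, with "confidence" (0 to 1); they miss things now and then, are a little off and sometimes report something else, mostly with a low value. They report only what shows in the picture. A call takes as long as a camera call.
- models.regions_of(picture, target): "mask" (384x512 bool, what is visible of it) and "extent" ([centre column, centre row, width, height] in pixels, round what is visible of it).
The state is a dict: "time_s": time; "q": joint angles; "qvel": joint speeds; "tau": joint torques, N m; "tool_pos": TCP position; "ee_rot": TCP orientation; "contact_force": force on the tool from outside, world axes, zero at the start; "ft_torque": the same for the moment, N m; "width": finger opening in m; "gripper_force": force on a finger pad.
Only numpy, scipy, OpenCV 4.12 (cv2) and the standard library are available. Lean on these libraries where they do the work, as an engineer would, in place of code of your own. Each camera call takes 0.05 s, during which the arm holds its last target. There are 200 camera calls.

TASK

Put the three tea tins upright into the slotted rack one after another: first the widest tin in slot one (one stud, beside the knob), then the middle one in slot two, then the narrowest in slot three. Lower each tin right down to the floor of its slot before letting go, never drop one, and leave the jar, can and mug alone; the tin from the crate must be set down on the counter and taken again the other way round, as crate and rack leave finger room on different sides.

Things in the scene. Friction and masses are not known exactly. Their poses are not given: they have to be found in the camera images.
- wide_tin: the wide of three upright bare-metal tea tins with paper bands (62, 52, 42 mm wide, else alike): 62 mm wide (x), 30 mm thick (y), 85 mm tall (top 5 mm is a lid 2 mm smaller all round), 0.08 to 0.26 kg; origin: centre of its underside. At the start one tin (which one varies) stands in the crate, the other two free on the counter on the crate's robot side (-x)
- middle_tin: the middle of three upright bare-metal tea tins with paper bands (62, 52, 42 mm wide, else alike): 52 mm wide (x), 30 mm thick (y), 85 mm tall (top 5 mm is a lid 2 mm smaller all round), 0.08 to 0.26 kg; origin: centre of its underside. At the start one tin (which one varies) stands in the crate, the other two free on the counter on the crate's robot side (-x)
- narrow_tin: the narrow of three upright bare-metal tea tins with paper bands (62, 52, 42 mm wide, else alike): 42 mm wide (x), 30 mm thick (y), 85 mm tall (top 5 mm is a lid 2 mm smaller all round), 0.08 to 0.26 kg; origin: centre of its underside. At the start one tin (which one varies) stands in the crate, the other two free on the counter on the crate's robot side (-x)
- crate: open plywood crate fixed to the counter, 79 mm (x) by 124 (y), walls 6 mm thick, 95 tall (10 over the tins), no raised floor. One tin stands near its middle, width along x: at most 13 mm free at its narrow ends (no finger room), about 40 mm beside its broad faces. Lift a tin clear of the walls before moving off. Origin: centre of its underside
- rack: fixed wooden rack, 92 mm (x) by 140 (y), floor 6 mm thick, three slots along x. Four dividers 8 mm thick, 76 long, 104 tall (13 over a seated tin). Slots 36 mm wide: no finger room at a tin's broad faces, only at its narrow ends, open above 20 mm tall rails (36 to 46 mm from the middle). Steel knob sticks out 22 mm, 75 mm up, on the +y end by slot one. Origin: centre of underside
- slot1 (a point): middle of the floor of rack slot one (1 dark stud on its two rails), 6 mm above the counter; x along the slot, y across it, z up; slots are 44 mm apart. A seated tin's origin lies here, its width along the slot
- slot2 (a point): middle of the floor of rack slot two (2 dark studs on its two rails), 6 mm above the counter; x along the slot, y across it, z up; slots are 44 mm apart. A seated tin's origin lies here, its width along the slot
- slot3 (a point): middle of the floor of rack slot three (3 dark studs on its two rails), 6 mm above the counter; x along the slot, y across it, z up; slots are 44 mm apart. A seated tin's origin lies here, its width along the slot
- jar: bystander: amber jar with steel lid, 68 mm diameter, 98 mm tall; origin at the centre of its underside
- can: bystander: food can, 70 mm diameter, 85 mm tall; origin at the centre of its underside
- mug: bystander: white mug, 80 mm diameter, 90 mm tall, handle on its +y; origin at the centre of its underside

How it is judged:
By the outcome, as a careful person would: the job done as asked, in the order asked, and still so for the second after the job is handed in, with the robot touching nothing.
It also fails if it takes over 72 s, if anything falls off the work surface, if the arm or the gripper's body presses on something with over 40 N, if the wrist force passes 120 N, or if a joint passes its speed limit or range.

## Working session

There is one attempt and no reset: what is moved stays moved. The work goes in short steps, Python scripts to look and compute and a shell command to move; the robot and the scene stay as the last step left them, time stands still between calls to the robot, and variables do not carry over. Pictures are saved under pics/ and viewed, at most 10 in all, crops included, and the job is handed in when it is done.

```bash
ls; mkdir -p pics
python3 - <<'E'
from cell import readout, vision, models
import cv2,numpy as np
s=readout.get_state(); print(s)
a=[]
for n in ("scene","top"):
    p=vision.get_image(n); a.append(p["pixels"])
    print(n,p["t"],np.round(p["R"],3).tolist(), p["intrinsics"].tolist(), p["dist_coeffs"])
    cv2.imwrite(f"pics/{n}0.png",cv2.cvtColor(p["pixels"],cv2.COLOR_RGB2BGR))
    for k in ["wide_tin","middle_tin","narrow_tin","crate","rack","jar","can","mug"]:
        print(k,[(round(r["confidence"],2),np.round(r["extent"]).tolist()) for r in models.regions_of(p,k)][:3])
E
```

```text
pics
{'time_s': 0.0, 'q': array([-1.57041012e+00,  3.13417501e-01,  1.49840140e+00, -1.21334324e-05,
        1.33099753e+00, -2.23418714e-01]), 'qvel': array([ 0.00021317, -0.00083011, -0.00037847, -0.00019816,  0.00047735,
        0.00026869]), 'tau': array([ 1.42105553e-03, -4.02208114e+01, -2.52265495e+01,  6.95548626e-02,
        3.52384395e-02, -6.65960420e-05]), 'tool_pos': array([ 0.1164947 , -0.51167049,  0.23819113]), 'ee_rot': array([-6.08741173e-04,  9.93745103e-01,  1.11670478e-01,  6.22382755e-05]), 'contact_force': array([ 1.24127242, -0.11974249, -0.53525101]), 'ft_torque': array([0.02987509, 0.0326625 , 0.04096826]), 'gripper_force': 0.0, 'width': 0.08813757701163176}
scene [ 0.19370389 -0.41704644  1.53913213] [[-0.185, 0.983, -0.017], [0.771, 0.134, -0.622], [-0.609, -0.128, -0.783]] [[377.5645011416223, 0.0, 258.85745984867714], [0.0, 377.5645011416223, 195.4622488674146], [0.0, 0.0, 1.0]] [-0.10578271  0.          0.          0.          0.        ]
wide_tin [(0.53, [376.0, 168.0, 13.0, 23.0])]
middle_tin [(0.48, [344.0, 167.0, 18.0, 29.0])]
narrow_tin [(0.69, [35
[... 275 characters left out ...]
.017, -0.223], [0.223, 0.003, -0.975]] [[354.94024534891605, 0.0, 256.8641018911988], [0.0, 354.94024534891605, 193.79737047524523], [0.0, 0.0, 1.0]] [0.00165064 0.         0.         0.         0.        ]
wide_tin [(0.96, [131.0, 257.0, 20.0, 27.0])]
middle_tin [(0.78, [170.0, 260.0, 20.0, 24.0]), (0.35, [260.0, 149.0, 23.0, 37.0])]
narrow_tin [(0.59, [157.0, 208.0, 21.0, 18.0]), (0.28, [155.0, 209.0, 52.0, 38.0])]
crate [(0.91, [155.0, 211.0, 57.0, 32.0])]
rack [(0.84, [328.0, 206.0, 67.0, 46.0])]
jar [(0.66, [260.0, 146.0, 25.0, 34.0]), (0.55, [132.0, 258.0, 20.0, 26.0]), (0.17, [154.0, 210.0, 53.0, 34.0])]
can [(0.61, [417.0, 227.0, 37.0, 29.0])]
mug [(0.85, [170.0, 143.0, 44.0, 35.0])]
```

Run:
```python
import cv2
a=cv2.imread("pics/top0.png")[90:310,80:460]
cv2.imwrite("pics/top0c.png",cv2.resize(a,(760,440),interpolation=cv2.INTER_CUBIC))
a=cv2.imread("pics/scene0.png")[110:300,110:430]
cv2.imwrite("pics/scene0c.png",cv2.resize(a,(800,475),interpolation=cv2.INTER_CUBIC))
```

```text
(no output)
```

View pics/top0c.png

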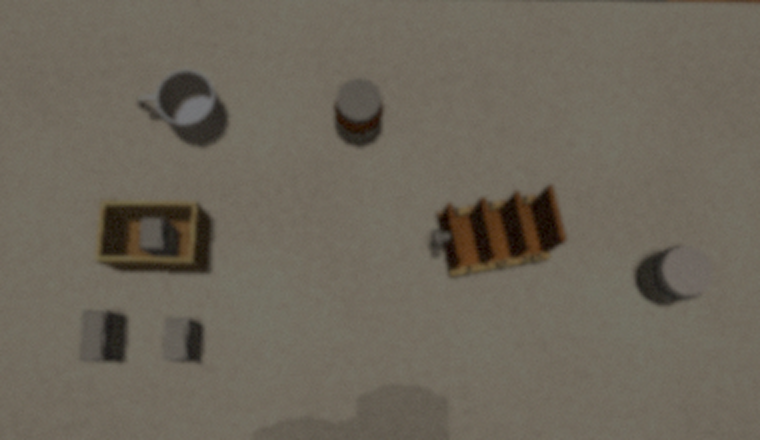

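View pics/scene0c.png

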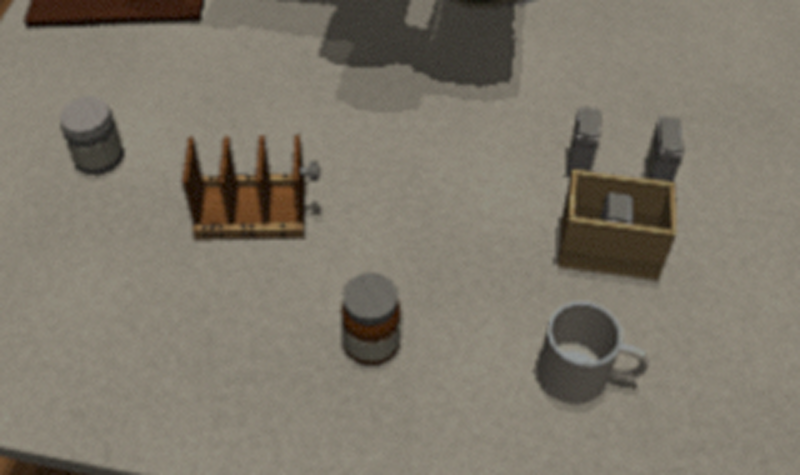

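The top crop shows (crop pixels) the wide tin at (95,335), the middle tin at (180,338), the crate at (150,235) with the narrow tin inside at (155,235), and the rack at (500,235), yawed, with its knob on the left (+y). The scene crop agrees: tins at (585,140) and (665,145), and the narrow tin in the crate at (620,207).

```bash
cat > h.py <<'E'
from cell import readout, vision, models
import cv2,numpy as np
def cloud(p):
    v,u=np.mgrid[0:384,0:512]; uv=np.stack([u,v],-1).reshape(-1,1,2).astype(np.float64)
    n=cv2.undistortPoints(uv,p["intrinsics"],p["dist_coeffs"]).reshape(384,512,2)
    z=p["range_z"]; c=np.dstack([n[...,0]*z,n[...,1]*z,z])
    w=(c-p["t"])@p["R"]; w[z<=0]=np.nan; return w
def rect(xy):
    c,s,a=cv2.minAreaRect((np.asarray(xy)*1000).astype(np.float32))
    if s[0]<s[1]: s=(s[1],s[0]); a+=90
    return np.round(c,1).tolist(),np.round(s,1).tolist(),round((a+90)%180-90,1)
def top_of(p,name,hmin=None,tol=.006,n=0):
    "rect of the highest level of a thing: centre mm, sides, angle of long side deg, height mm"
    r=models.regions_of(p,name)
    if len(r)<=n: return None
    w=cloud(p)[r[n]["mask"]]; w=w[~np.isnan(w[:,0])]
    zt=np.percentile(w[:,2],90) if hmin is None else hmin
    t=w[abs(w[:,2]-zt)<tol]
    med=np.median(t[:,:2],0); t=t[np.linalg.norm(t[:,:2]-med,axis=1)<.1]
    return round(r[n]["confidence"],2),rect(t[:,:2]),round(float(np.median(t[:,2]))*1000,1),len(t)
def save(p,f,box=None,k=1):
    a=cv2.cvtColor(p["pixels"],cv2.COLOR_RGB2BGR)
    if box: a=a[box[1]:box[3],box[0]:box[2]]
    cv2.imwrite(f,cv2.resize(a,None,fx=k,fy=k,interpolation=cv2.INTER_CUBIC))
E
python3 - <<'E'
from h import *
for n in ("top","scene"):
    p=vision.get_image(n); print(n)
    for k in ["wide_tin","middle_tin","narrow_tin","crate","rack","jar","can","mug"]: print(k,top_of(p,k))
E
```

```text
top
wide_tin (0.7, ([430.8, 270.5], [59.1, 27.8], 0.9), 85.4, 270)
middle_tin (0.84, ([427.7, 167.8], [49.6, 27.6], -0.7), 85.3, 215)
narrow_tin (0.66, ([560.1, 207.2], [39.2, 27.1], 0.5), 85.3, 153)
crate (0.69, ([561.6, 211.4], [125.8, 78.6], -89.2), 95.3, 432)
rack (0.7, ([578.0, -245.3], [140.6, 72.3], -78.6), 103.4, 402)
jar (0.82, ([742.7, -55.6], [59.0, 55.7], 0.5), 98.3, 375)
can (0.92, ([523.6, -475.0], [61.7, 59.5], 1.3), 85.7, 474)
mug (0.81, ([746.2, 176.4], [80.2, 77.0], 27.5), 89.4, 178)
scene
wide_tin (0.52, ([431.2, 266.6], [60.5, 28.6], -1.0), 85.1, 134)
middle_tin (0.66, ([425.9, 165.0], [52.8, 28.9], 1.0), 84.8, 106)
narrow_tin (0.43, ([561.3, 206.4], [37.4, 27.1], 5.5), 84.9, 89)
crate (0.57, ([560.3, 208.1], [124.5, 83.2], -89.7), 93.5, 330)
rack (0.76, ([583.2, -247.9], [138.7, 69.7], -78.9), 103.2, 207)
jar (0.7, ([742.4, -58.6], [59.6, 55.3], -12.5), 97.8, 328)
can (0.81, ([524.8, -479.3], [61.9, 60.8], 47.3), 86.0, 210)
mug (0.73, ([744.4, 172.6], [80.4, 77.8], -44.6), 88.1, 196)
```

```bash
cat >> h.py <<'E'
def pose():
    s=readout.get_state(); w,x,y,z=s["ee_rot"]; R=cv2.Rodrigues(2*np.arctan2(np.linalg.norm([x,y,z]),w)*np.array([x,y,z])/np.linalg.norm([x,y,z]))[0]
    return s,R
def go(x,y,z,th,n=None):
    "total shift in present tool axes + rows (equal world steps, turned along) to world mm / tool-x yaw deg"
    s,R=pose(); d=np.array([x,y,z])-s["tool_pos"]*1000; t0=np.degrees(np.arctan2(R[1,0],R[0,0])); dt=-((th-t0+180)%360-180)
    n=n or int(max(1,np.ceil(np.linalg.norm(d)/60),np.ceil(abs(dt)/10.5)))
    print("t",round(s["time_s"],2),"pos",np.round(s["tool_pos"]*1000,1),"th",round(t0,2),"tilt",np.round(R[:2,2],4),"F",np.round(s["contact_force"],1),"w",round(s["width"]*1000,1),"total",np.round(R.T@d,1),"turn",round(dt,1),"n",n)
    for i in range(n):
        Q=R@cv2.Rodrigues(np.array([0,0,np.radians(dt*i/n)]))[0]
        print(np.round(Q.T@d/n,1).tolist(),round(dt/n,2))
E
python3 - <<'E'
from h import *
s,R=pose(); p=vision.get_image("wrist")
C=-p["R"].T@p["t"]; print(np.round(C,3), np.round(R.T@(C-s["tool_pos"]),3), np.round(R.T@p["R"].T,2).tolist(), p["intrinsics"][0,0])
go(470,-225,300,101.3)
E
```

```text
[ 0.181 -0.497  0.383] [ 0.066  0.    -0.145] [[0.0, -0.97, -0.26], [1.0, 0.0, -0.0], [0.0, -0.26, 0.97]] 265.35005401473177
t 1.85 pos [ 116.5 -511.9  238.7] th 12.82 tilt [-0.      0.0001] F [-0.2  0.2  0.1] w 88.1 total [ 408.3 -201.3  -61.3] turn -88.5 n 9
[45.4, -22.4, -6.8] -9.83
[48.5, -14.3, -6.8] -9.83
[50.3, -5.8, -6.8] -9.83
[50.5, 2.9, -6.8] -9.83
[49.3, 11.4, -6.8] -9.83
[46.6, 19.7, -6.8] -9.83
[42.5, 27.4, -6.8] -9.83
[37.3, 34.2, -6.8] -9.83
[30.9, 40.1, -6.8] -9.83
```

```bash
python3 -m crank '[48,-30,-5,-9.8,1, 54,-23,-5,-9.8,1, 57,-13,-5,-9.8,1, 58,-3,-5,-9.8,1, 58,7,-5,-9.8,1, 55,18,-5,-9.8,1, 51,27,-5,-9.8,1, 45,35,-5,-9.8,1, 38,43,-5,-9.8,1, 0,0,0,0,1]'
python3 - <<'E'
from h import *
p=vision.get_image("wrist"); print(top_of(p,"rack",.104,.005)); save(p,"pics/rack1.png")
np.save("rack1.npy",cloud(p))
go(431,269,230,90)
E
```

```text
time_s: 3.1
tool_pos: [0.4896, -0.1454, 0.2837]
ee_rot: [0.0, 0.634, 0.774, 0.0]
contact_force: [-0.1, 0.6, -0.2]
width: 0.0882
gripper_force: 0.0
(0.77, ([577.3, -246.3], [139.3, 74.3], -78.7), 101.9, 910)
t 3.2 pos [ 487.8 -147.8  283.5] th 101.01 tilt [-0.0006 -0.    ] F [-0.2  0.1  0.6] w 88.0 total [420.   23.8  53.5] turn 11.0 n 8
[52.5, 3.0, 6.7] 1.38
[52.6, 1.7, 6.7] 1.38
[52.6, 0.5, 6.7] 1.38
[52.6, -0.8, 6.7] 1.38
[52.5, -2.1, 6.7] 1.38
[52.5, -3.3, 6.7] 1.38
[52.4, -4.6, 6.7] 1.38
[52.3, -5.8, 6.7] 1.38
```

View pics/rack1.png

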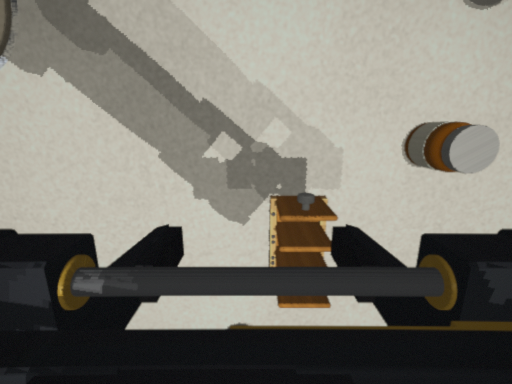

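Wrist view: rack at about columns 270–335, rows 195–305, with the knob at (306,200) on slot one's side and one stud on the rail near (272,207). I'll fit the dividers precisely from this cloud while moving on to the wide tin.

```bash
python3 - <<'E'
import numpy as np
from scipy.optimize import minimize
w=np.load("rack1.npy").reshape(-1,3)*1000
w=w[(abs(w[:,0]-578)<70)&(abs(w[:,1]+246)<90)&(abs(w[:,2]-103)<4)]
c=np.array([-66,-22,22,66])
def f(v):
    a=np.radians(v[1]); u=-np.sin(a)*(w[:,0]-578)+np.cos(a)*(w[:,1]+246)-v[0]
    return np.mean(np.minimum(np.abs(u[:,None]-c).min(1),8)**2)
b=min((minimize(f,[o,a],method="Nelder-Mead") for o in (-4,0,4) for a in (10,12)),key=lambda r:r.fun); print(b.x,b.fun,len(w))
a=np.radians(b.x[1]); u=np.cos(a)*(w[:,0]-578)+np.sin(a)*(w[:,1]+246); v=-np.sin(a)*(w[:,0]-578)+np.cos(a)*(w[:,1]+246)-b.x[0]
for k in c:
    s=abs(v-k)<8; print(k,s.sum(),np.round([np.percentile(v[s],2),np.percentile(v[s],98),np.median(v[s]),u[s].min(),u[s].max()],1), np.median(w[s,2]).round(1))
E
python3 -m crank '[52,3,7,1.4,1, 52,2,7,1.4,1, 52,1,7,1.4,1, 52,-1,7,1.4,1, 52,-2,7,1.4,1, 52,-3,7,1.4,1, 52,-5,6,1.4,1, 52,-6,6,1.2,1, 0,0,0,0,1]'
python3 - <<'E'
from h import *
p=vision.get_image("wrist"); print(top_of(p,"wide_tin"),top_of(p,"middle_tin")); np.save("tin1.npy",cloud(p)); save(p,"pics/tin1.png")
go(431,269,100,90)
E
```

```text
[ 0.47189535 11.54106824] 4.66301800208058 920
-66 289 [-69.6 -62.3 -65.2 -38.2  37.6] 101.7
time_s: 4.32
tool_pos: [0.432, 0.2662, 0.2292]
ee_rot: [-0.0, 0.707, 0.708, -0.0]
contact_force: [0.2, -0.7, 0.2]
width: 0.0882
gripper_force: 0.0
(0.75, ([429.1, 270.3], [59.9, 29.1], 1.4), 83.7, 1259) (0.71, ([426.6, 173.6], [50.7, 17.1], -1.4), 83.3, 509)
t 4.47 pos [433.1 263.8 229.9] th 89.89 tilt [ 0.0002 -0.0003] F [ 0.4 -0.1  0.1] w 88.2 total [  5.2  -2.1 129.9] turn -0.1 n 3
[1.7, -0.7, 43.3] -0.04
[1.7, -0.7, 43.3] -0.04
[1.7, -0.7, 43.3] -0.04Traceback (most recent call last):
  File "<stdin>", line 12, in <module>
    return _quantile_unchecked(
        a, q, axis, out, overwrite_input, method, keepdims, weights)
    return _ureduce(a,
                    func=_quantile_ureduce_func,
    ...<5 lines>...
                    overwrite_input=overwrite_input,
                    method=method)
    r = func(a, **kwargs)
    result = _quantile(arr,
                       quantiles=q,
    ...<2 lines>...
                       out=out,
                       weights=wgt)
    slices_having_nans = np.isnan(arr[-1, ...])
                                  ~~~^^^^^^^^^
IndexError: index -1 is out of bounds for axis 0 with size 0
```

View pics/tin1.png

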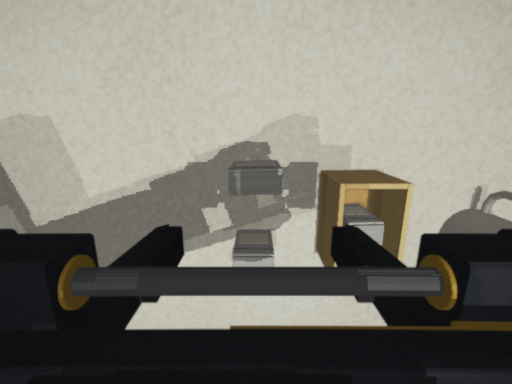

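Wide tin sits at about (255,178), the middle tin at (253,250), and the crate at columns 318–405 with the narrow tin's lid at (358,212). Both tins' narrow ends have finger room. I'm descending on the wide tin.

```bash
python3 -m crank '[2,-1,43,0,1, 2,-1,43,0,1, 2,-1,43,0,1, 0,0,0,0,1]'
python3 - <<'E'
from h import *
go(430,270,42,90)
E
```

```text
time_s: 4.97
tool_pos: [0.4289, 0.2695, 0.0991]
ee_rot: [-0.001, 0.708, 0.706, -0.002]
contact_force: [0.3, 0.6, 1.0]
width: 0.0882
gripper_force: 0.0
t 4.97 pos [428.9 269.5  99.1] th 89.89 tilt [-0.0048 -0.0018] F [0.3 0.6 1. ] w 88.2 total [ 0.6  1.4 57.1] turn -0.1 n 1
[0.6, 1.4, 57.1] -0.11
```

```bash
python3 -m crank '[0,1,30,0,1, 0,0,27,0,1, 0,0,0,0,1, 0,0,0,0,-1, 0,0,0,0,-1, 0,0,0,0,-1, 0,0,0,0,-1]' 25
python3 - <<'E'
from h import *
go(431,269,42,90)
E
```

```text
time_s: 5.85
tool_pos: [0.431, 0.2715, 0.0447]
ee_rot: [0.0, 0.707, 0.707, 0.001]
contact_force: [-1.1, -0.6, 7.5]
width: 0.0617
gripper_force: 24.9
t 5.85 pos [431.  271.5  44.7] th 90.03 tilt [0.0012 0.0003] F [-1.1 -0.6  7.5] w 61.7 total [-2.5 -0.   2.7] turn 0.0 n 1
[-2.5, -0.0, 2.7] 0.03
```

```bash
python3 -m crank '[0,0,-25,0,-1, 0,0,-50,0,-1, 0,0,-50,0,-1, 0,0,-40,0,-1, 0,0,0,0,-1]'
python3 - <<'E'
from h import *
go(568.8,-202.5,205,101.5)
E
```

```text
time_s: 6.48
tool_pos: [0.4315, 0.2717, 0.2114]
ee_rot: [0.001, 0.707, 0.707, 0.003]
contact_force: [0.5, -0.9, -2.0]
width: 0.0613
gripper_force: 24.9
t 6.47 pos [431.5 271.7 211.4] th 90.04 tilt [0.0053 0.0018] F [ 0.5 -0.9 -2. ] w 61.3 total [-474.3  137.     6.3] turn -11.5 n 9
[-52.7, 15.2, 0.7] -1.27
[-53.0, 14.0, 0.7] -1.27
[-53.3, 12.9, 0.7] -1.27
[-53.6, 11.7, 0.7] -1.27
[-53.8, 10.5, 0.7] -1.27
[-54.1, 9.3, 0.7] -1.27
[-54.3, 8.1, 0.7] -1.27
[-54.4, 6.9, 0.7] -1.27
[-54.6, 5.7, 0.7] -1.27
```

```bash
python3 -m crank '[-53,15,0,-1.3,-1, -53,14,0,-1.3,-1, -53,13,0,-1.3,-1, -54,12,0,-1.3,-1, -54,10,0,-1.3,-1, -54,9,0,-1.3,-1, -54,8,0,-1.3,-1, -54,7,0,-1.2,-1, -54,6,0,-1.2,-1, 0,0,0,0,-1]'
python3 - <<'E'
from h import *
for i in range(4):
    p=vision.get_image("wrist" if i<2 else "scene"); s=readout.get_state(); print(np.round(s["tool_pos"]*1000,1))
    if i==1: save(p,"pics/hold1.png"); np.save("hold1.npy",cloud(p))
    if i==3: save(p,"pics/sc1.png",(170,90,310,220),5); np.save("sc1.npy",cloud(p))
go(568.8,-202.5,160,101.5)
E
```

```text
time_s: 7.72
tool_pos: [0.5678, -0.2048, 0.2062]
ee_rot: [-0.001, 0.634, 0.773, -0.0]
contact_force: [-0.3, -0.1, -1.4]
width: 0.0616
gripper_force: 24.9
[ 567.7 -202.7  206.6]
[ 567.7 -201.6  207.1]
[ 567.8 -200.9  207.7]
[ 567.9 -200.7  208.1]
t 7.92 pos [ 567.9 -200.7  208.1] th 101.58 tilt [-0.0011  0.0009] F [ 0.1  0.5 -0.7] w 61.9 total [-2.   0.6 48.1] turn 0.1 n 1
[-2.0, 0.6, 48.1] 0.08
```

View pics/hold1.png

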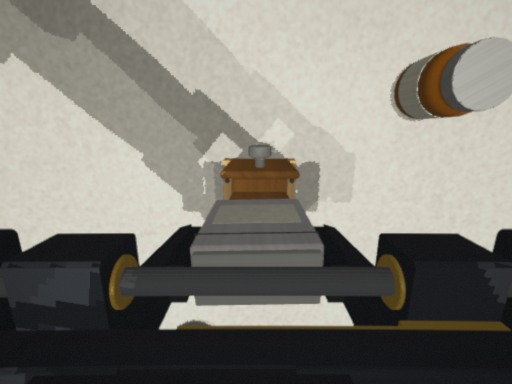

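The held tin is at (258,240). The rack's +y divider with its knob is at (260,165), centred on the tin in x. Now working out tin versus slot in this same cloud.

```bash
cat > meas.py <<'E'
import numpy as np,sys
# tin front face and rack dividers in rack axes about (577.6,-245.6), yaw 11.5, from one wrist cloud
def m(f):
    w=np.load(f)*1000; a=np.radians(11.5)
    d=w-[577.6,-245.6,0]; u=d[...,0]*np.cos(a)+d[...,1]*np.sin(a); v=-d[...,0]*np.sin(a)+d[...,1]*np.cos(a); z=w[...,2]
    for k in (66,22,-22,-66):
        s=(abs(z-102)<4)&(abs(v-k)<9)&(abs(u)<45)
        if s.sum()>30: print("div",k,s.sum(),np.round([np.percentile(v[s],3),np.percentile(v[s],97),u[s].min(),u[s].max(),np.median(z[s])],1))
    r,c=np.mgrid[0:384,0:512]; s=(c>225)&(c<290)&(r>200)&(r<270)&(z>112)
    fv,fz=v[s],z[s]; print("face",s.sum(),"z",np.round([fz.min(),fz.max()],1))
    for lo in range(int(fz.min())//10*10,int(fz.max())+1,10):
        q=(fz>=lo)&(fz<lo+10)
        if q.sum()>10: print(lo,q.sum(),np.round(np.median(fv[q]),1))
    rr=[(i,s[i]) for i in range(384) if s[i].any()]
m(sys.argv[1])
E
python3 meas.py hold1.npy
```

```text
div 66 629 [ 61.6  68.3 -36.9  37.8 102.2]
face 4404 z [165.7 285.2]
160 81 57.5
170 230 57.6
180 300 57.8
190 330 57.8
200 367 57.8
210 449 57.5
220 486 57.4
230 706 57.3
240 1264 54.1
280 191 70.2
```

Face centre works out at v≈43 against slot centre ≈43.3, so the fit is good. Lowering in stages.

```bash
python3 -m crank '[0,0,30,0,-1, 0,0,25,0,-1, 0,0,10,0,-1, 0,0,0,0,-1, 0,0,0,0,-1]'
python3 - <<'E'
from h import *
go(568.2,-201.2,60,101.5)
E
```

```text
time_s: 8.55
tool_pos: [0.5686, -0.2018, 0.1449]
ee_rot: [0.001, 0.632, 0.775, 0.0]
contact_force: [-0.0, -0.1, -0.6]
width: 0.0621
gripper_force: 24.9
t 8.55 pos [ 568.6 -201.8  144.9] th 101.54 tilt [ 0.0015 -0.0008] F [-0.  -0.1 -0.6] w 62.1 total [ 0.8 -0.4 84.9] turn 0.0 n 2
[0.4, -0.2, 42.4] 0.02
[0.4, -0.2, 42.4] 0.02
```

```bash
python3 -m crank '[0,0,15,0,-1, 0,0,15,0,-1, 0,0,15,0,-1, 0,0,15,0,-1, 0,0,15,0,-1, 0,0,0,0,-1, 0,0,0,0,-1]'
python3 - <<'E'
from h import *
go(568.2,-201.2,60,101.5)
E
```

```text
time_s: 9.43
tool_pos: [0.5685, -0.202, 0.0691]
ee_rot: [0.0, 0.633, 0.775, 0.0]
contact_force: [-0.2, -0.3, -1.3]
width: 0.0618
gripper_force: 24.9
t 9.43 pos [ 568.5 -202.    69.1] th 101.52 tilt [ 0.0007 -0.0004] F [-0.2 -0.3 -1.3] w 61.8 total [ 0.9 -0.1  9.1] turn 0.0 n 1
[0.9, -0.1, 9.1] 0.02
```

Free in the slot. Now slowly to the floor, watching force.

```bash
python3 -m crank '[0,0,6,0,-1, 0,0,6,0,-1, 0,0,4,0,-1, 0,0,2,0,-1, 0,0,0,0,-1, 0,0,0,0,-1]'
```

```text
time_s: 10.18
tool_pos: [0.5683, -0.2019, 0.0508]
ee_rot: [0.0, 0.633, 0.774, 0.0]
contact_force: [-0.9, 0.3, -1.6]
width: 0.0618
gripper_force: 24.9
```

```bash
python3 -m crank '[0,0,1,0,-1, 0,0,1,0,-1, 0,0,0,0,-1]'
```

```text
time_s: 10.55
tool_pos: [0.5683, -0.202, 0.0507]
ee_rot: [0.0, 0.632, 0.775, -0.0]
contact_force: [-7.2, 3.1, 15.4]
width: 0.0617
gripper_force: 24.9
```

Floor reached (TCP 50.7 mm, about 15 N upward). Releasing and retreating.

```bash
python3 -m crank '[0,0,-1,0,-1, 0,0,0,0,1, 0,0,0,0,1, 0,0,0,0,1, 0,0,-15,0,1, 0,0,-45,0,1, 0,0,-50,0,1, 0,0,-50,0,1]'
python3 - <<'E'
from h import *
p=vision.get_image("wrist"); np.save("rack2.npy",cloud(p)); save(p,"pics/rack2.png")
go(428,171,215,90)
E
python3 meas.py rack2.npy
```

```text
time_s: 11.55
tool_pos: [0.5681, -0.2018, 0.2125]
ee_rot: [0.001, 0.633, 0.775, 0.0]
contact_force: [1.3, 0.4, -0.2]
width: 0.0882
gripper_force: 0.0
t 11.6 pos [ 569.9 -202.7  219.8] th 101.53 tilt [ 0.0103 -0.0061] F [ 0.2 -0.8  5.8] w 88.3 total [394.6 -64.4   1. ] turn 11.5 n 7
[56.4, -9.2, 0.1] 1.65
[56.1, -10.8, 0.1] 1.65
[55.7, -12.4, 0.1] 1.65
[55.4, -14.0, 0.1] 1.65
[54.9, -15.6, 0.1] 1.65
[54.5, -17.2, 0.1] 1.65
[54.0, -18.7, 0.1] 1.65
div 66 665 [ 60.6  68.6 -36.7  37.8 102. ]
div 22 587 [ 17.2  24.6 -37.3  38.4 102.1]
div -22 541 [-26.5 -19.  -36.6  38.1 102. ]
face 191 z [286.8 290.8]
280 177 71.2
290 14 71.9
```

View pics/rack2.png

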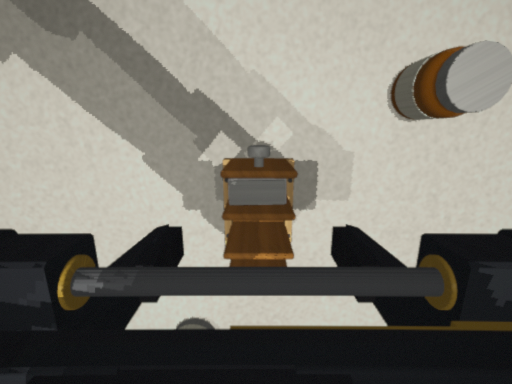

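Wide tin stands in slot one, (258,190), between dividers at rows 165 and 210. Next is the middle tin.

```bash
python3 -m crank '[56,-9,0,1.6,1, 56,-11,0,1.6,1, 56,-12,0,1.6,1, 55,-14,0,1.6,1, 55,-16,0,1.7,1, 54,-17,0,1.7,1, 54,-19,0,1.7,1, 0,0,0,0,1, 0,0,0,0,1]'
python3 - <<'E'
from h import *
p=vision.get_image("wrist"); print(top_of(p,"middle_tin"))
go(427,169,44.5,90)
E
```

```text
time_s: 12.72
tool_pos: [0.426, 0.1704, 0.2102]
ee_rot: [0.0, 0.707, 0.707, 0.0]
contact_force: [0.5, -0.3, 0.4]
width: 0.0881
gripper_force: 0.0
(0.81, ([426.1, 166.2], [50.0, 28.8], 0.5), 83.6, 1189)
t 12.82 pos [426.3 169.7 209.9] th 89.93 tilt [ 0.0005 -0.0001] F [-0.4 -0.1  0.2] w 88.1 total [ -0.7   0.6 165.4] turn -0.1 n 3
[-0.2, 0.2, 55.1] -0.02
[-0.2, 0.2, 55.1] -0.02
[-0.2, 0.2, 55.1] -0.02
```

```bash
python3 -m crank '[-2,0,50,0,1, 0,0,50,0,1, 0,0,40,0,1, 0,0,25,0,1, 0,0,0,0,1, 0,0,0,0,-1, 0,0,0,0,-1, 0,0,0,0,-1, 0,0,0,0,-1]' 25 && python3 -m crank '[0,0,-25,0,-1, 0,0,-50,0,-1, 0,0,-50,0,-1, 0,0,-40,0,-1, 0,0,0,0,-1]'
python3 - <<'E'
from h import *
go(577.1,-245.1,207,101.5)
E
```

```text
time_s: 13.95
tool_pos: [0.426, 0.1688, 0.0451]
ee_rot: [0.0, 0.707, 0.707, 0.0]
contact_force: [-1.7, -0.3, 2.4]
width: 0.0518
gripper_force: 25.0
time_s: 14.58
tool_pos: [0.4267, 0.169, 0.2121]
ee_rot: [0.002, 0.707, 0.707, 0.002]
contact_force: [0.2, -0.7, -1.8]
width: 0.0516
gripper_force: 25.0
t 14.57 pos [426.7 169.  212.1] th 90.04 tilt [0.0053 0.0006] F [ 0.2 -0.7 -1.8] w 51.6 total [-414.2  150.2    5.6] turn -11.5 n 8
[-51.8, 18.8, 0.7] -1.43
[-52.2, 17.5, 0.7] -1.43
[-52.6, 16.2, 0.7] -1.43
[-53.0, 14.8, 0.7] -1.43
[-53.4, 13.5, 0.7] -1.43
[-53.7, 12.2, 0.7] -1.43
[-54.0, 10.8, 0.7] -1.43
[-54.2, 9.5, 0.7] -1.43
```

```bash
python3 -m crank '[-52,19,0,-1.4,-1, -52,17,0,-1.4,-1, -53,16,0,-1.4,-1, -53,15,0,-1.4,-1, -53,13,0,-1.5,-1, -54,12,0,-1.5,-1, -54,11,0,-1.4,-1, -54,10,0,-1.4,-1, 0,0,0,0,-1, 0,0,0,0,-1]'
python3 - <<'E'
from h import *
for i in range(3): p=vision.get_image("wrist")
np.save("hold2.npy",cloud(p)); save(p,"pics/hold2.png")
go(577.1,-245.1,145,101.5)
E
python3 meas.py hold2.npy
```

```text
time_s: 15.82
tool_pos: [0.575, -0.2447, 0.2082]
ee_rot: [-0.001, 0.633, 0.774, -0.0]
contact_force: [0.1, 0.4, -1.5]
width: 0.0519
gripper_force: 25.0
t 15.97 pos [ 575.3 -244.3  209.7] th 101.49 tilt [-0.0003  0.0003] F [ 0.2 -0.1 -2. ] w 52.1 total [-1.2  1.6 64.7] turn -0.0 n 2
[-0.6, 0.8, 32.3] -0.0
[-0.6, 0.8, 32.3] -0.0
div 66 720 [ 61.1  68.2 -36.4  37.9 102.2]
div 22 614 [ 17.8  24.5 -36.9  37.7 102.2]
face 4403 z [163.9 287.7]
160 134 13.9
170 250 13.9
180 278 14.2
190 327 14.2
200 360 14.2
210 454 14.0
220 470 13.9
230 553 13.8
240 1385 11.6
280 192 28.2
```

View pics/hold2.png

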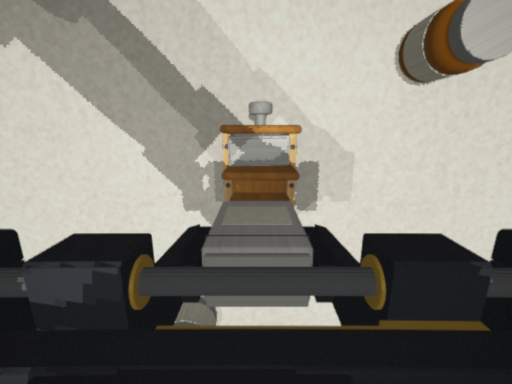

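Middle tin held at (257,240). Slot two (two studs) lies directly below and the wide tin is seated at (259,150); tin centre v −0.9 against slot −1. Lowering.

```bash
python3 -m crank '[0,2,30,0,-1, 0,0,25,0,-1, 0,0,15,0,-1, 0,0,15,0,-1, 0,0,15,0,-1, 0,0,15,0,-1, 0,0,15,0,-1, 0,0,0,0,-1, 0,0,0,0,-1]'
python3 - <<'E'
from h import *
go(577.1,-245.1,51,101.5)
E
```

```text
time_s: 17.1
tool_pos: [0.5777, -0.2452, 0.0802]
ee_rot: [0.0, 0.633, 0.774, 0.0]
contact_force: [-0.3, -0.0, -0.5]
width: 0.0518
gripper_force: 25.0
t 17.1 pos [ 577.7 -245.2   80.2] th 101.42 tilt [ 0.0007 -0.0005] F [-0.3 -0.  -0.5] w 51.8 total [ 0.3 -0.5 29.2] turn -0.1 n 1
[0.3, -0.5, 29.2] -0.08
```

```bash
python3 -m crank '[0,0,10,0,-1, 0,0,10,0,-1, 0,0,5,0,-1, 0,0,3,0,-1, 0,0,1,0,-1, 0,0,1,0,-1, 0,0,0,0,-1, 0,0,0,0,-1]'
```

```text
time_s: 18.1
tool_pos: [0.5775, -0.2452, 0.0512]
ee_rot: [0.0, 0.633, 0.774, -0.0]
contact_force: [-4.3, 1.7, 9.0]
width: 0.052
gripper_force: 25.0
```

Seated (about 9 N upward at 51.2 mm). Releasing, rising and heading for the crate.

```bash
python3 -m crank '[0,0,-1,0,-1, 0,0,0,0,1, 0,0,0,0,1, 0,0,0,0,1, 0,0,-15,0,1, 0,0,-45,0,1, 0,0,-50,0,1, 0,0,-50,0,1, 0,0,0,0,1]'
python3 - <<'E'
from h import *
go(558,207,225,180)
E
```

```text
time_s: 19.23
tool_pos: [0.5786, -0.2457, 0.216]
ee_rot: [0.004, 0.633, 0.774, 0.0]
contact_force: [0.4, 0.4, -0.1]
width: 0.0884
gripper_force: 0.0
t 19.23 pos [ 578.6 -245.7  216. ] th 101.43 tilt [ 0.0074 -0.0049] F [ 0.4  0.4 -0.1] w 88.4 total [447.8  69.6 -11.3] turn -78.6 n 8
[56.0, 8.7, -1.4] -9.82
[53.7, 18.1, -1.4] -9.82
[49.8, 27.0, -1.4] -9.82
[44.5, 35.1, -1.4] -9.82
[37.8, 42.2, -1.4] -9.82
[30.1, 48.0, -1.4] -9.82
[21.4, 52.4, -1.4] -9.82
[12.2, 55.3, -1.4] -9.82
```

```bash
python3 -m crank '[56,9,-1,-9.8,1, 54,18,-1,-9.8,1, 50,27,-1,-9.8,0.6, 44,35,-1,-9.8,0.4, 38,42,-1,-9.8,0.18, 30,48,-1,-9.8,0.18, 21,52,-1,-9.8,0.18, 12,55,-1,-9.8,0.18, 0,0,0,0,0.18, 0,0,0,0,0.18]'
python3 - <<'E'
from h import *
p=vision.get_image("wrist"); print(top_of(p,"narrow_tin"),top_of(p,"crate",.095)); save(p,"pics/crate1.png"); np.save("crate1.npy",cloud(p))
go(559,207,45,180)
E
```

```text
time_s: 20.48
tool_pos: [0.5577, 0.2063, 0.2183]
ee_rot: [-0.0, 0.002, 1.0, -0.0]
contact_force: [0.2, -0.1, 0.7]
width: 0.0521
gripper_force: 0.0
(0.97, ([560.3, 207.1], [40.2, 29.5], 1.3), 83.6, 895) (0.68, ([561.1, 209.5], [123.9, 79.3], -89.9), 93.5, 2180)
t 20.62 pos [558.1 205.5 218.6] th 179.68 tilt [-0.0003 -0.0002] F [ 0.7 -0.5  0.6] w 52.2 total [ -1.    1.5 173.6] turn -0.3 n 3
[-0.3, 0.5, 57.9] -0.11
[-0.3, 0.5, 57.9] -0.11
[-0.3, 0.5, 57.9] -0.11
```

View pics/crate1.png

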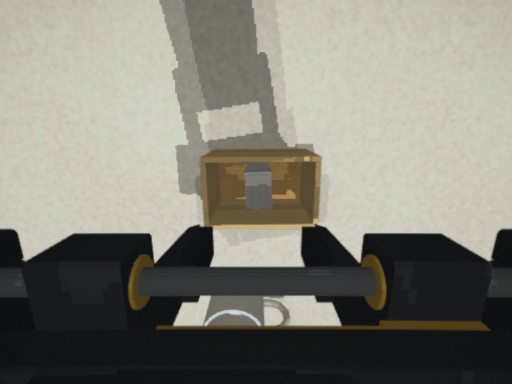

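Narrow tin at (258,187) is centred in the crate (columns 202–320, rows 152–227), with finger room at left and right (±y). Descending with fingers at 52 mm.

```bash
python3 -m crank '[-2,1.5,50,-0.3,0.18, 0,0,40,0,0.18, 0,0,0,0,0.18, 0,0,40,0,0.18, 0,0,30,0,0.18, 0,0,14,0,0.18, 0,0,0,0,0.18]' && python3 -m crank '[0,0,0,0,0.18, 0,0,0,0,-1, 0,0,0,0,-1, 0,0,0,0,-1, 0,0,0,0,-1]' 25
python3 - <<'E'
from h import *
go(559,207,45,180)
E
```

```text
time_s: 21.5
tool_pos: [0.5604, 0.2081, 0.0456]
ee_rot: [0.0, -0.001, 1.0, 0.0]
contact_force: [0.5, 0.7, -0.7]
width: 0.0518
gripper_force: 0.0
time_s: 22.12
tool_pos: [0.5601, 0.2084, 0.0451]
ee_rot: [0.0, -0.001, 1.0, 0.0]
contact_force: [-0.8, 0.6, 3.8]
width: 0.0296
gripper_force: 24.8
t 22.12 pos [560.1 208.4  45.1] th -179.88 tilt [0.0006 0.0001] F [-0.8  0.6  3.8] w 29.6 total [ 1.1 -1.4  0.1] turn 0.1 n 1
[1.1, -1.4, 0.1] 0.12
```

```bash
python3 -m crank '[0,0,-25,0,-1, 0,0,-50,0,-1, 0,0,-50,0,-1, 0,0,-25,0,-1, 0,0,0,0,-1, 15,-52,0,0,-1, 15,-52,0,0,-1, 15,-52,0,0,-1, 15,-52,0,0,-1, 0,0,0,0,-1]' && python3 -m crank '[0,0,50,0,-1, 0,0,45,0,-1, 0,0,30,0,-1, 0,0,15,0,-1, 0,0,5,0,-1, 0,0,0,0,-1, 0,0,0,0,-1]'
```

```text
time_s: 23.38
tool_pos: [0.4991, -0.0022, 0.1931]
ee_rot: [-0.001, 0.001, 1.0, 0.0]
contact_force: [-0.2, 1.3, -0.6]
width: 0.0303
gripper_force: 24.8
time_s: 24.25
tool_pos: [0.5009, 0.0002, 0.0506]
ee_rot: [0.001, -0.001, 1.0, -0.0]
contact_force: [-0.2, -0.2, 0.0]
width: 0.0299
gripper_force: 24.8
```

```bash
python3 -m crank '[0,0,3,0,-1, 0,0,2,0,-1, 0,0,1,0,-1, 0,0,0,0,-1, 0,0,0,0,-1]'
```

```text
time_s: 24.88
tool_pos: [0.5006, -0.0002, 0.0449]
ee_rot: [0.0, -0.001, 1.0, -0.0]
contact_force: [-4.8, -2.1, 13.2]
width: 0.0299
gripper_force: 24.9
```

```bash
python3 -m crank '[0,0,-1,0,-1, 0,0,0,0,1, 0,0,0,0,1, 0,0,0,0,1, 0,0,-20,0,1, 0,0,-50,0,1, 0,0,-50,0,1, 0,0,-50,10,1]' && python3 -m crank '[0,0,0,10,1, 0,0,0,10,1, 0,0,0,10,1, 0,0,0,10,1, 0,0,0,10,1, 0,0,0,10,1, 0,0,0,10,1, 0,0,0,10,1, 0,0,0,0,1, 0,0,0,0,1]'
python3 - <<'E'
from h import *
p=vision.get_image("wrist"); print(top_of(p,"narrow_tin")); save(p,"pics/nar.png")
go(500.8,0.5,45,90)
E
```

```text
time_s: 25.88
tool_pos: [0.5001, 0.0003, 0.2164]
ee_rot: [-0.0, 0.088, 0.996, -0.0]
contact_force: [0.4, -0.7, -0.2]
width: 0.0883
gripper_force: 0.0
time_s: 27.12
tool_pos: [0.5003, 0.0002, 0.2147]
ee_rot: [-0.0, 0.705, 0.709, -0.0]
contact_force: [0.7, 0.4, -0.3]
width: 0.0883
gripper_force: 0.0
(0.97, ([500.7, 0.3], [40.6, 27.6], 1.3), 83.7, 917)
t 27.23 pos [5.003e+02 2.000e-01 2.147e+02] th 90.24 tilt [-0.0001  0.    ] F [-0.4  0.   0.5] w 88.1 total [  0.3   0.5 169.7] turn 0.2 n 3
[0.1, 0.2, 56.6] 0.08
[0.1, 0.2, 56.6] 0.08
[0.1, 0.2, 56.6] 0.08
```

```bash
python3 -m crank '[1,0,50,0.2,1, 0,0,50,0,1, 0,0,40,0,1, 0,0,29,0,1, 0,0,0,0,1, 0,0,0,0,-1, 0,0,0,0,-1, 0,0,0,0,-1, 0,0,0,0,-1, 0,0,0,0,-1]' 25 && python3 -m crank '[0,0,-25,0,-1, 0,0,-50,0,-1, 0,0,-50,0,-1, 0,0,-40,0,-1, 0,0,0,0,-1]'
python3 - <<'E'
from h import *
go(585.5,-288.5,209,101.5)
E
```

```text
time_s: 28.48
tool_pos: [0.5004, 0.0012, 0.0459]
ee_rot: [0.0, 0.708, 0.707, 0.0]
contact_force: [0.5, 0.5, 1.9]
width: 0.042
gripper_force: 24.9
time_s: 29.1
tool_pos: [0.5013, 0.001, 0.2132]
ee_rot: [0.002, 0.708, 0.707, 0.001]
contact_force: [1.3, 0.4, -2.2]
width: 0.0417
gripper_force: 24.9
t 29.1 pos [501.3   1.  213.2] th 89.93 tilt [ 0.0052 -0.0012] F [ 1.3  0.4 -2.2] w 41.7 total [-289.4   84.5    5. ] turn -11.6 n 6
[-48.2, 14.1, 0.8] -1.93
[-48.7, 12.5, 0.8] -1.93
[-49.1, 10.8, 0.8] -1.93
[-49.4, 9.2, 0.8] -1.93
[-49.7, 7.5, 0.8] -1.93
[-49.9, 5.8, 0.8] -1.93
```

```bash
python3 -m crank '[-48,14,0,-1.9,-1, -49,12,0,-1.9,-1, -49,11,0,-1.9,-1, -49,9,0,-1.9,-1, -50,8,0,-2,-1, -50,6,0,-2,-1, 0,0,0,0,-1, 0,0,0,0,-1, 0,0,0,0,-1]'
python3 - <<'E'
from h import *
for i in range(2): p=vision.get_image("wrist")
np.save("hold3.npy",cloud(p)); save(p,"pics/hold3.png")
go(585.5,-288.5,145,101.5)
E
python3 meas.py hold3.npy
```

```text
time_s: 30.22
tool_pos: [0.5844, -0.287, 0.2105]
ee_rot: [-0.0, 0.632, 0.775, 0.0]
contact_force: [-0.1, 0.0, -1.2]
width: 0.0421
gripper_force: 24.9
t 30.32 pos [ 584.5 -287.3  210.9] th 101.58 tilt [ 0.0001 -0.    ] F [ 0.3  0.3 -0.3] w 41.8 total [-1.4  0.8 65.9] turn 0.1 n 2
[-0.7, 0.4, 33.0] 0.04
[-0.7, 0.4, 33.0] 0.04
div 66 841 [ 61.2  68.3 -36.5  39.1 102.1]
div 22 718 [ 17.   24.3 -37.2  38.4 102.2]
div -22 614 [-26.5 -19.6 -36.7  38.4 102.2]
div -66 40 [-69.6 -63.3 -37.   38.3 101.6]
face 4355 z [169.7 289.4]
170 221 -28.8
180 245 -28.5
190 308 -28.5
200 344 -28.5
210 429 -28.7
220 440 -28.8
230 542 -28.8
240 1621 -31.2
280 192 -15.7
```

View pics/hold3.png

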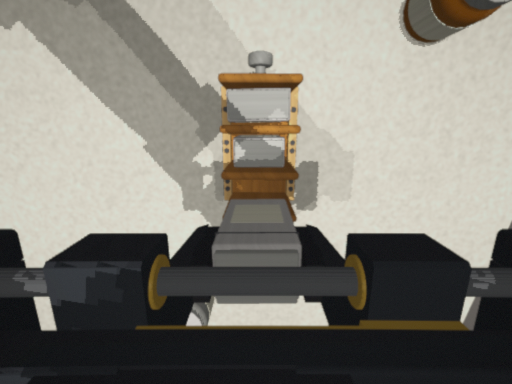

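Narrow tin held at (257,240). Slots one and two are filled at (260,105) and (260,152), and slot three (three studs) lies ahead. The tin is 1.5 mm too far to +y, so I'll correct that and lower.

```bash
python3 -m crank '[-1.5,1,30,0,-1, 0,0,25,0,-1, 0,0,15,0,-1, 0,0,15,0,-1, 0,0,15,0,-1, 0,0,15,0,-1, 0,0,15,0,-1, 0,0,0,0,-1, 0,0,0,0,-1]'
python3 - <<'E'
from h import *
go(585.7,-288.6,52,101.5)
E
```

```text
time_s: 31.45
tool_pos: [0.5859, -0.2898, 0.0812]
ee_rot: [0.0, 0.633, 0.775, 0.0]
contact_force: [-0.3, -0.9, -0.4]
width: 0.0416
gripper_force: 24.9
t 31.45 pos [ 585.9 -289.8   81.2] th 101.52 tilt [ 0.0007 -0.0005] F [-0.3 -0.9 -0.4] w 41.6 total [ 1.2 -0.  29.2] turn 0.0 n 1
[1.2, -0.0, 29.2] 0.02
```

```bash
python3 -m crank '[0.5,0,10,0,-1, 0,0,10,0,-1, 0,0,5,0,-1, 0,0,3,0,-1, 0,0,1,0,-1, 0,0,1,0,-1, 0,0,0,0,-1, 0,0,0,0,-1]'
```

```text
time_s: 32.45
tool_pos: [0.5856, -0.2892, 0.0519]
ee_rot: [0.0, 0.633, 0.775, -0.0]
contact_force: [-2.2, 2.4, 5.5]
width: 0.0415
gripper_force: 24.9
```

Seated (51.9 mm, about 5 N upward). Releasing, retreating and checking.

```bash
python3 -m crank '[0,0,-0.5,0,-1, 0,0,0,0,1, 0,0,0,0,1, 0,0,0,0,1, 0,0,-15,0,1, 0,0,-45,0,1, 0,0,-50,0,1, 0,0,-50,0,1, -40,0,-30,0,1]' && python3 -m crank '[60,-10,0,0,1, 60,-10,0,0,1, 60,-10,0,0,1, 60,-10,0,0,1, 60,-10,0,0,1, 0,0,0,0,1, 0,0,0,0,1]'
python3 - <<'E'
from h import *
p=vision.get_image("top")
for k in ["wide_tin","middle_tin","narrow_tin","jar","can","mug"]: print(k,top_of(p,k))
save(p,"pics/end.png",(230,130,450,260),3)
E
```

```text
time_s: 33.58
tool_pos: [0.5943, -0.3271, 0.2464]
ee_rot: [0.002, 0.631, 0.775, 0.0]
contact_force: [0.8, -0.7, -0.9]
width: 0.0881
gripper_force: 0.0
time_s: 34.45
tool_pos: [0.485, -0.0447, 0.2421]
ee_rot: [0.001, 0.632, 0.775, 0.0]
contact_force: [0.4, -0.6, 0.3]
width: 0.088
gripper_force: 0.0
wide_tin (0.69, ([568.2, -201.6], [59.1, 27.4], 13.0), 91.6, 232)
middle_tin (0.82, ([577.4, -244.9], [47.6, 28.2], 12.8), 91.4, 190)
narrow_tin (0.61, ([586.3, -287.8], [40.4, 27.0], 9.3), 91.3, 162)
jar (0.83, ([743.3, -55.6], [59.5, 55.7], 1.2), 98.5, 378)
can (0.72, ([524.2, -476.2], [61.9, 61.6], -31.5), 85.5, 493)
mug (0.65, ([745.2, 177.5], [80.5, 76.3], 46.4), 89.1, 177)
```

View pics/end.png

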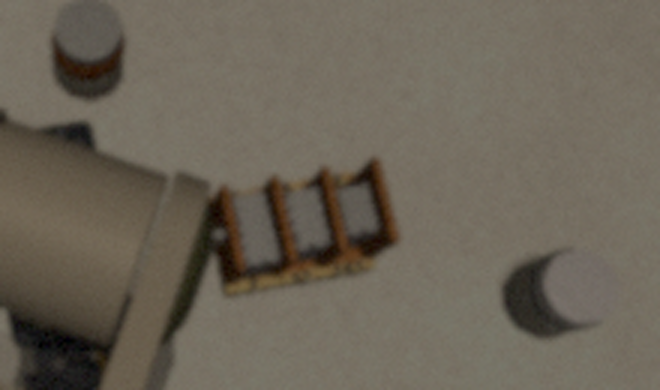

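All three tins stand seated in the rack at (255,230), (305,220) and (358,210). Their tops measure 91 mm, which is 6 mm floor plus 85 mm tin, and the bystanders haven't moved.

```bash
python3 -c "
from cell import bot; print(bot.close_job())"
```

```text
the job is handed in; nothing more can be done
None
```

Job handed in after about 34.5 s: the wide, middle and narrow tins stand on the floors of slots one, two and three, set in that order, with the crate tin set down and regrasped on the way and the jar, can and mug not moved; no verdict came back.

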